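# Dress the overlocker's thread stand from the cone rack

## Robot

A 6-joint arm with a two-finger parallel gripper is mounted at the origin on a cart in front of the work surface, level with it; the furniture and walls round the work are solid. World frame = base frame: x ahead of the robot, y to its left, z up, the work surface at z = 0. Lengths are in m, angles in rad, forces in N, time in s.
With the tool pointing down it reaches from about 0.35 to 0.925 m from the base axis. Payload 6.4 kg.
Tool frame: the origin (TCP) lies midway between the tips of the shut fingers; the grasp point (between the pads) lies 19 mm behind it; z points along the fingers, y is the line along which they close (so a half turn about z gives the same grasp; the last joint's range is limited). The gripper opens to 94 mm and grips with 3 to 60 N. Pads are 16 mm wide; open, the fingers measure 119 mm over their backs; the gripper's body (75 mm by 177 mm) begins 78 mm behind the grasp point.
Start: joints at [1.044, 0.245, 1.558, -0, 1.339, -0.174], TCP at [0.225, 0.61, 0.205] pointing down, gripper open.
Joint ranges: [-3.13, 3.13], [-1.02, 2.26], [0.13, 2.54], [-0.95, 4.09], [0.21, 2.88], [-2.74, 2.74]. Speed limits (rad/s): [2.57, 2.57, 3.14, 3.14, 3.14, 3.14].

## Interface

Orientations are given as a unit quaternion [x, y, z, w].
In Python, from workcell import read_state, capture, job_done gives the robot as it stands.
- The arm moves only by the tool arm_command, never from a script. Its argument "motion" is a list of rows, each an object of numbers: "claw": the gripper command: -1 is fully open, 1 is shut, values between are in proportion; "tx", "ty", "tz": the shift along the tool's x, y, z in mm; "ax", "ay", "az": the turn, a rotation vector about the tool's x, y, z in rad. A call has exactly 5 rows; each row shifts and turns the commanded pose from where the row before left it, along the tool's axes as they then stand; what a row does not reach is not made up. A row lasts 1/10 s, in which the tool goes at most 50 mm and 8.59 degrees, less where a joint would pass 70% of its speed; a pose out of reach is approached as far as the arm can. A call is refused whole if a number of a shift passes 50 or a number of a turn 0.15, either way. A call with a gripper value outside its range is refused whole. The fingers move at their own pace and stop on an object; the grip force is fixed at half the most. Time passes only in rows, so rows that do not move let the fingers close, or fill a call up. It gives the time, the measured TCP pose, the force, the opening and the grip force at its end, in the units of the state.
- read_state(): the state, without advancing time (a new reading comes with each control period).
- capture(name): name is "side" or "top"; returns a dict with "pixels" (400x640x3 uint8, red, green, blue), "fx", "fy", "cx", "cy" (pixels), "rvec" (rotation vector, rad) and "tvec" (3), from world to camera coordinates, as OpenCV has them. Camera axes: x right, y down, z forward; pixel columns grow to the right and rows downward; lengths in m; the calibration is good to about 2 mm. A picture is of the moment at which its call begins. There is no depth.
- job_done(): hands the job in; it is judged then, once.
The state is a dict: "time_s": time; "q": joint angles; "joint_vel": joint speeds; "joint_efforts": joint torques, N m; "position": TCP position; "tool_rot": TCP orientation; "wrist_force": force on the tool from outside, world axes, zero at the start; "moment": the same for the moment, N m; "gripper_width": finger opening in m; "grip_force": force on a finger pad.
Only numpy, scipy, OpenCV 4.12 (cv2) and the standard library are available. Lean on these libraries where they do the work, as an engineer would, in place of code of your own. Each camera call takes 0.05 s, during which the arm holds its last target. There are 200 camera calls.

## Task

Move the four thread cones from the wooden rack onto the spindles of the dark metal thread stand, one cone at a time, keeping their threading order: the cone nearest the red-plug end of the rack goes on the spindle nearest the stand's red plug, the next on the next, and so on. Carry each cone straight across and lower it over its spindle until it stands on the felt; do not stand, lay or drop a cone anywhere else on the way, and leave the desk bell and the rubber stamp where they are.

Things in the scene. Friction and masses are not known exactly. Their poses are not given: they have to be found in the camera images.
- cone_rack: Wooden storage rack, fixed: light board 272 x 74 x 18 mm with four upright dowels, 9 mm thick, tips 74 mm above the counter. Origin: underside centre, on the counter. Dowels along its own x axis at x = -84, -28, +28, +84 mm, y = 0. A red plug, 18 mm across, is set in its top at x = -122 mm (first end), a black one at +122 mm. Cones stand on the board: feet 18 mm above the counter.
- thread_stand: Thread stand, fixed: dark metal plate 272 x 80 mm, top 12 mm above the counter, four steel spindles 7 mm thick (root 11 mm), tips at 75 mm, on grey felt pads, tops at 15 mm. Origin: underside centre, on the counter. Spindles along its own x axis at x = -84, -28, +28, +84 mm, y = 0. Plugs at x = -122 and +122 mm: one red, one black; red may be at either end.
- red_plug: Red domed plug, 18 mm across and 6 mm high, in one end of the thread stand (not the one on the wooden rack): it marks the end with the first spindle, fixed. Origin: underside centre, 12 mm above the counter.
- cone_cream: Cream thread cone on a white tube, on a peg of the wooden rack at the start (which one varies). 78 mm tall; thread from 6 to 71 mm above its foot, 43 mm across low down, 38 mm near the top; open tube, bore 25 mm at the foot, 22 mm at the top. Origin: centre of its foot; z up along the tube. 60 to 130 g; grip round the thread.
- cone_navy: Navy blue thread cone on a white tube, on a peg of the wooden rack at the start (which one varies). 78 mm tall; thread from 6 to 71 mm above its foot, 43 mm across low down, 38 mm near the top; open tube, bore 25 mm at the foot, 22 mm at the top. Origin: centre of its foot; z up along the tube. 60 to 130 g; grip round the thread.
- cone_green: Dark green thread cone on a white tube, on a peg of the wooden rack at the start (which one varies). 78 mm tall; thread from 6 to 71 mm above its foot, 43 mm across low down, 38 mm near the top; open tube, bore 25 mm at the foot, 22 mm at the top. Origin: centre of its foot; z up along the tube. 60 to 130 g; grip round the thread.
- cone_orange: Orange thread cone on a white tube, on a peg of the wooden rack at the start (which one varies). 78 mm tall; thread from 6 to 71 mm above its foot, 43 mm across low down, 38 mm near the top; open tube, bore 25 mm at the foot, 22 mm at the top. Origin: centre of its foot; z up along the tube. 60 to 130 g; grip round the thread.
- desk_bell: Desk bell with a silver dome on a black foot, 84 mm across, 52 mm tall, loose, a bystander behind the racks. Origin: underside centre.
- rubber_stamp: Rubber stamp with a black handle and wooden block, 26 x 40 x 67 mm, standing loose between rack and stand, a bystander. Origin: underside centre.
Things that resemble listed ones, but are neither listed nor needed, are in the scene too. Leave any pink or yellow look-alike of the cone_green alone.

How it is judged:
By the outcome, as a careful person would: the job done as asked, in the order asked, and still so for the second after the job is handed in, with the robot touching nothing.
It also fails if it takes over 88 s, if anything falls off the work surface, if the arm or the gripper's body presses on something with over 40 N, if the wrist force passes 120 N, or if a joint passes its speed limit or range.

## Working session

There is one attempt and no reset: what is moved stays moved. The work goes in short steps, Python scripts to look and compute and a tool call to move; the robot and the scene stay as the last step left them, time stands still between calls to the robot, and variables do not carry over. Pictures are saved under pics/ and viewed, at most 14 in all, crops included, and the job is handed in when it is done.

Besides the shell and the picture viewer there is one more tool, called after "Call:" by a JSON object that holds its "fn" and its "kwargs". arm_command: Moves the arm, as the interface text tells. Its arguments: {"type":"object","properties":{"motion":{"type":"array"}},"required":["motion"]}

```bash
mkdir -p pics; ls; python3 - <<'E'
from workcell import *
import cv2,numpy as np
for n in("top","side"):
    c=capture(n); cv2.imwrite(f"pics/{n}0.png",c["pixels"][:,:,::-1])
    R=cv2.Rodrigues(np.array(c["rvec"],float))[0]; print(n,c["fx"],c["cx"],c["cy"],(-R.T@np.array(c["tvec"]).ravel()).round(3),R.round(2).tolist())
print(read_state())
E
```

```text
pics
top 368.04380173147086 321.4423780074095 204.69740237302554 [ 0.395 -0.198  0.874] [[-0.03, -1.0, -0.01], [-0.98, 0.03, -0.21], [0.21, 0.0, -0.98]]
side 418.06487288158377 315.5158527751521 205.94007708952878 [0.292 0.605 0.737] [[-0.95, -0.3, -0.02], [-0.18, 0.61, -0.77], [0.25, -0.73, -0.63]]
{'time_s': 0.1, 'q': array([ 1.04391363e+00,  2.45710415e-01,  1.55884548e+00, -1.89457499e-05,
        1.33869473e+00, -1.74091369e-01]), 'joint_vel': array([ 0.00097486, -0.00351953, -0.00396455, -0.00064494, -0.00056431,
        0.0007223 ]), 'joint_efforts': array([-2.61600535e-04, -4.16913056e+01, -3.15525448e+01,  6.86790165e-02,
        3.09681636e-02, -3.34023480e-05]), 'position': array([0.22431573, 0.60951361, 0.20450225]), 'tool_rot': array([ 1.75480103e-01,  9.84482629e-01, -7.81756359e-04, -2.75981230e-04]), 'wrist_force': array([-0.78127262, -0.1218713 ,  0.11625979]), 'moment': array([0.01010134, 0.0346083 , 0.02511177]), 'grip_force': 0.0, 'gripper_width': 0.09381302828556971}
```

View pics/top0.png

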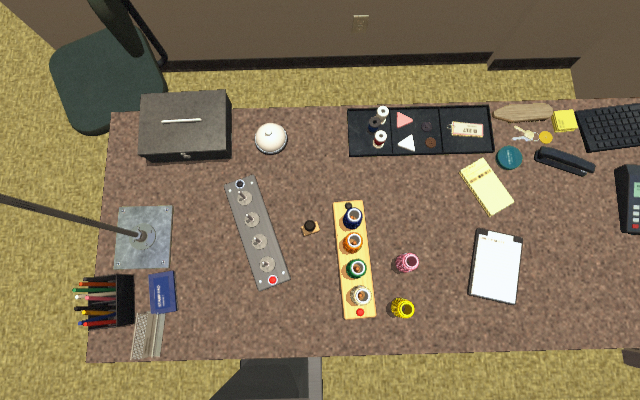

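View pics/side0.png

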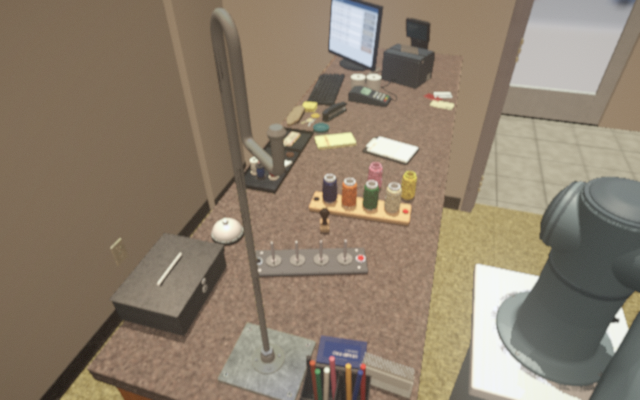

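The top view shows the rack's red plug at (360,312), with cream, green, orange and navy following from it. The stand's red plug is at (272,281). The lamp pole stands at about (143,237), between the arm's start and the work, and its gooseneck shows in the side view, so I need its geometry as well.

```bash
cat > h.py <<'E'
from workcell import *
import cv2,numpy as np
def cam(c):
    R=cv2.Rodrigues(np.array(c["rvec"],float))[0]; return R,-R.T@np.array(c["tvec"],float).ravel()
def ray(c,u,v):
    R,o=cam(c); return o,R.T@np.array([(u-c["cx"])/c["fx"],(v-c["cy"])/c["fy"],1])
def onz(c,u,v,z):
    o,d=ray(c,u,v); return o+d*(z-o[2])/d[2]
def blobs(c,lo,hi,amin=15,roi=None):
    h=cv2.cvtColor(c["pixels"],cv2.COLOR_RGB2HSV); m=cv2.inRange(h,np.array(lo),np.array(hi))
    n,l,s,ce=cv2.connectedComponentsWithStats(m)
    return [(ce[i].round(1).tolist(),int(s[i,4])) for i in range(1,n) if s[i,4]>=amin and (roi is None or roi[0]<ce[i][0]<roi[1] and roi[2]<ce[i][1]<roi[3])]
E
python3 - <<'E'
from h import *
t=capture("top"); s=capture("side")
for c in(t,s):
    print("red",blobs(c,(0,170,120),(6,255,255),8)," ",blobs(c,(174,170,120),(180,255,255),8))
print("rack red",onz(t,360,312,.02),"rack blk",onz(t,348.5,206,.02))
print("stand red",onz(t,272.5,281,.016),"blk",onz(t,240,184.5,.016))
print("lamp foot",onz(t,143,237,.02),"side",onz(s,266,355,.02))
# lamp pole heights: vertical-plane intersection
p=onz(t,143,237,.02)
for u,v in[(240,200),(228,60),(225,20),(250,130),(277,140),(277,175)]:
    o,d=ray(s,u,v); k=(p[1]-o[1])/d[1]; print((u,v),"at y of pole",o+d*k)
im=t["pixels"][170:330,215:425,::-1]; cv2.imwrite("pics/t1.png",cv2.resize(im,None,fx=3.5,fy=3.5,interpolation=cv2.INTER_CUBIC))
im=s["pixels"][0:400,180:420,::-1]; cv2.imwrite("pics/s1.png",cv2.resize(im,None,fx=1.5,fy=1.5,interpolation=cv2.INTER_CUBIC))
E
```

```text
red [([634.6, 226.0], 16), ([272.2, 279.6], 35), ([359.6, 312.0], 43), ([91.1, 323.4], 50)]   []
red []   []
rack red [ 0.33351777 -0.27719593  0.02      ] rack blk [ 0.57590217 -0.26163084  0.02      ]
stand red [ 0.40643744 -0.08115721  0.016     ] blk [ 0.63703896 -0.002042    0.016     ]
lamp foot [0.51502222 0.2212967  0.02      ] side [0.52395541 0.22426769 0.02      ]
(240, 200) at y of pole [0.52662012 0.2212967  0.39126175]
(228, 60) at y of pole [0.51343223 0.2212967  0.5804107 ]
(225, 20) at y of pole [0.51019525 0.2212967  0.62009372]
(250, 130) at y of pole [0.49831987 0.2212967  0.50075901]
(277, 140) at y of pole [0.46544969 0.2212967  0.49294791]
(277, 175) at y of pole [0.46936575 0.2212967  0.44333188]
```

View pics/t1.png

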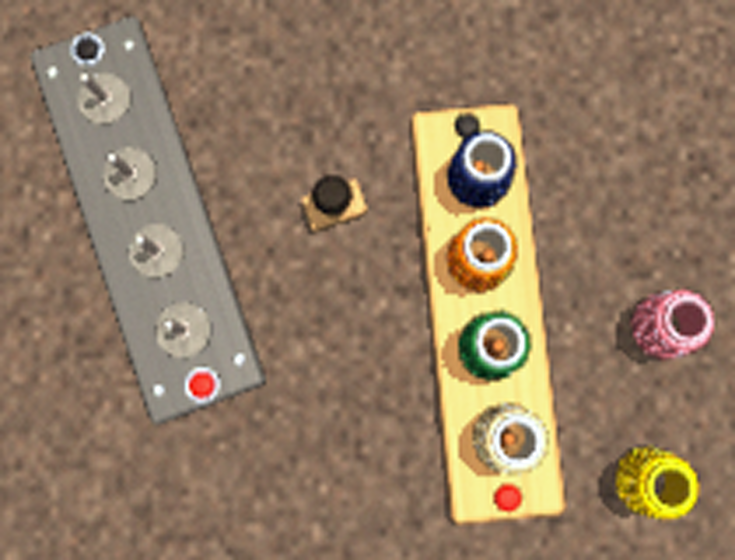

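View pics/s1.png

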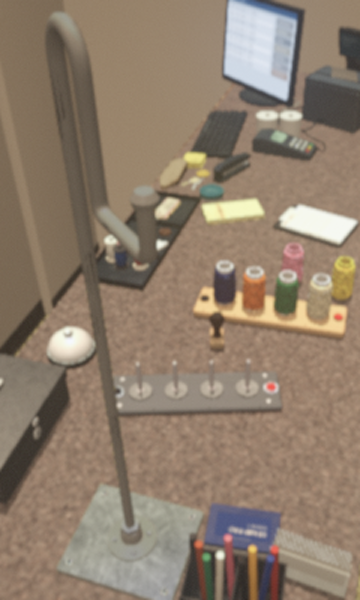

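The zoomed crops show the cone rings at about (363,296), (358,268), (355,241) and (354,215) in full-image pixels. The spindles run up from the red-plug end of the stand. The lamp is a hooked pole at about (0.52, 0.22), so I'll pass it on the inside. Next I'll fit the poses.

```bash
python3 - <<'E'
from h import *
t=capture("top")
f=lambda x,y,z: onz(t,(x+.5)/3.5-.5+215,(y+.5)/3.5-.5+170,z)[:2]
def fit(L,W):
    L=np.array(L,float);W=np.array(W); a=L[:,0]; A=np.c_[a-a.mean(),np.ones(len(a))]
    s=np.linalg.lstsq(A,W,rcond=None)[0]; d=s[0]/np.linalg.norm(s[0]); o=W.mean(0)-d*a.mean()
    print("dir deg",np.degrees(np.arctan2(d[1],d[0])),"scale",np.linalg.norm(s[0]),"res mm",((W-o-np.outer(a,d))*1e3).round(1).tolist()); return o,d
xs=[-.084,-.028,.028,.084]
so,sd=fit([[x] for x in[-.122]+xs+[.122]],[f(202,384,.016)]+[f(a,b,.015) for a,b in((183,330),(155,249),(128,173),(104,97))]+[f(88,48,.016)])
ro,rd=fit([[-.122],[.122]],[f(508,497,.022),f(466,125,.022)])
for n,x,(a,b) in zip(("cream","green","orange","navy"),xs,((517,440),(499,344),(489,249),(488,157))):
    print(n,"ring",f(a,b,.096).round(4),"dowel",(ro+rd*x).round(4),"spindle",(so+sd*x).round(4))
E
```

```text
dir deg 19.078075392236848 scale 0.9988126042761437 res mm [[0.2, -0.5], [-0.5, -0.2], [0.7, 0.5], [-0.1, 1.1], [0.4, 0.0], [-0.6, -0.9]]
dir deg 3.940342238738089 scale 0.9967855349965145 res mm [[0.4, 0.0], [-0.4, -0.0]]
cream ring [ 0.3717 -0.2766] dowel [ 0.372 -0.274] spindle [ 0.4459 -0.0679]
green ring [ 0.4275 -0.2686] dowel [ 0.4278 -0.2701] spindle [ 0.4988 -0.0496]
orange ring [ 0.4842 -0.2652] dowel [ 0.4837 -0.2663] spindle [ 0.5517 -0.0313]
navy ring [ 0.5408 -0.2672] dowel [ 0.5396 -0.2624] spindle [ 0.6046 -0.013 ]
```

```bash
cat >> h.py <<'E'
def plan(wps,start=None,n=None):
    """wps: (x,y,z,az_y,rows). prints rounded tool-frame rows from the commanded start"""
    p,a=start; p=np.array(p,float)
    k=0
    for x,y,z,az,rows in wps:
        for i in range(rows):
            tgt=p+(np.array([x,y,z])-p)/(rows-i); da=(a-az)/(rows-i); da=round(float(da),3)
            yt=np.array([np.cos(a),np.sin(a),0]); zt=np.array([0,0,-1.]); xt=np.cross(yt,zt)
            s=[round(float((tgt-p)@v*1e3)) for v in(xt,yt,zt)]
            p=p+(xt*s[0]+yt*s[1]+zt*s[2])/1e3; a-=da
            print(k//5+1,s,da,p[:2].round(3)); k+=1
    print("end",p,a)
E
python3 - <<'E'
from h import *
P=lambda az,r,z:(r*np.cos(np.radians(az)),r*np.sin(np.radians(az)),z)
T=np.radians(-79); a0=np.radians(69.8)
W=[]
# retract 8 rows
def A(k): return max(T,a0-.15*k)
k=8; W.append((*P(69,.42,.205),A(k),8))
for az in np.arange(69-6,-37,-6): 
    k+=1; W.append((*P(az,.42,.205),A(k),1))
W.append((.3717,-.2766,.15,T,4))
plan(W,((.2245,.6097,.2045),a0))
E
```

```text
1 [-1, -29, 0] 0.15 [0.215 0.582]
1 [-5, -28, 0] 0.15 [0.206 0.555]
1 [-9, -27, 0] 0.15 [0.197 0.528]
1 [-13, -26, 0] 0.15 [0.187 0.501]
1 [-17, -23, 0] 0.15 [0.179 0.474]
2 [-20, -21, 0] 0.15 [0.169 0.446]
2 [-23, -17, 0] 0.15 [0.16  0.419]
2 [-25, -14, -1] 0.15 [0.15  0.392]
2 [-19, 40, 1] 0.15 [0.191 0.374]
2 [-16, 41, -1] 0.15 [0.229 0.353]
3 [-15, 41, 1] 0.15 [0.264 0.327]
3 [-13, 42, -1] 0.15 [0.297 0.297]
3 [-12, 43, 1] 0.15 [0.326 0.264]
3 [-9, 43, -1] 0.15 [0.352 0.228]
3 [-7, 43, 1] 0.15 [0.374 0.191]
4 [-5, 44, -1] 0.15 [0.393 0.15 ]
4 [-4, 44, 1] 0.15 [0.406 0.108]
4 [-1, 43, -1] 0.047 [0.415 0.066]
4 [-4, 44, 1] 0.0 [0.419 0.022]
4 [-8, 43, -1] 0.0 [ 0.42  -0.021]
5 [-13, 42, 1] 0.0 [ 0.415 -0.065]
5 [-17, 41, -1] 0.0 [ 0.406 -0.109]
5 [-22, 38, 1] 0.0 [ 0.392 -0.15 ]
5 [-25, 36, -1] 0.0 [ 0.374 -0.19 ]
5 [-29, 34, 1] 0.0 [ 0.352 -0.229]
6 [3, 13, 14] 0.0 [ 0.357 -0.241]
6 [2, 12, 13] 0.0 [ 0.362 -0.253]
6 [3, 13, 14] 0.0 [ 0.367 -0.265]
6 [2, 12, 13] 0.0 [ 0.371 -0.276]
end [ 0.37136896 -0.27638834  0.1505    ] -1.3787601821079578
```

Call:
{"fn": "arm_command", "kwargs": {"motion": [{"claw": -1,"tx": -1,"ty": -29,"tz": 0,"ax": 0,"ay": 0,"az": 0.149},{"claw": -1,"tx": -5,"ty": -28,"tz": 0,"ax": 0,"ay": 0,"az": 0.149},{"claw": -1,"tx": -9,"ty": -27,"tz": 0,"ax": 0,"ay": 0,"az": 0.149},{"claw": -1,"tx": -13,"ty": -26,"tz": 0,"ax": 0,"ay": 0,"az": 0.149},{"claw": -1,"tx": -17,"ty": -23,"tz": 0,"ax": 0,"ay": 0,"az": 0.149}]}}

```text
time_s: 0.75
position: [0.1783, 0.4727, 0.2052]
tool_rot: [0.524, 0.852, -0.0, 0.0]
wrist_force: [0.6, -0.4, -0.8]
gripper_width: 0.094
grip_force: 0.0
```

Call:
{"fn": "arm_command", "kwargs": {"motion": [{"claw": -1,"tx": -20,"ty": -21,"tz": 0,"ax": 0,"ay": 0,"az": 0.149},{"claw": -1,"tx": -23,"ty": -17,"tz": 0,"ax": 0,"ay": 0,"az": 0.149},{"claw": -1,"tx": -25,"ty": -14,"tz": 0,"ax": 0,"ay": 0,"az": 0.149},{"claw": -1,"tx": -19,"ty": 40,"tz": 0,"ax": 0,"ay": 0,"az": 0.149},{"claw": -1,"tx": -16,"ty": 41,"tz": 0,"ax": 0,"ay": 0,"az": 0.149}]}}

```text
time_s: 1.25
position: [0.2304, 0.3528, 0.2058]
tool_rot: [0.797, 0.603, 0.001, -0.0]
wrist_force: [1.0, 0.3, 1.1]
gripper_width: 0.0937
grip_force: 0.0
```

Call:
{"fn": "arm_command", "kwargs": {"motion": [{"claw": -1,"tx": -15,"ty": 41,"tz": 0,"ax": 0,"ay": 0,"az": 0.149},{"claw": -1,"tx": -13,"ty": 42,"tz": 0,"ax": 0,"ay": 0,"az": 0.149},{"claw": -1,"tx": -12,"ty": 43,"tz": 0,"ax": 0,"ay": 0,"az": 0.149},{"claw": -1,"tx": -9,"ty": 43,"tz": 0,"ax": 0,"ay": 0,"az": 0.149},{"claw": -1,"tx": -7,"ty": 43,"tz": 0,"ax": 0,"ay": 0,"az": 0.149}]}}

```text
time_s: 1.75
position: [0.3783, 0.1916, 0.2056]
tool_rot: [0.963, 0.27, 0.0, -0.0]
wrist_force: [0.2, 0.7, -0.1]
gripper_width: 0.0941
grip_force: 0.0
```

Call:
{"fn": "arm_command", "kwargs": {"motion": [{"claw": -1,"tx": -5,"ty": 44,"tz": 0,"ax": 0,"ay": 0,"az": 0.149},{"claw": -1,"tx": -4,"ty": 44,"tz": 0,"ax": 0,"ay": 0,"az": 0.149},{"claw": -1,"tx": -1,"ty": 43,"tz": 0,"ax": 0,"ay": 0,"az": 0.064},{"claw": -1,"tx": -4,"ty": 44,"tz": 0,"ax": 0,"ay": 0,"az": 0},{"claw": -1,"tx": -8,"ty": 43,"tz": 0,"ax": 0,"ay": 0,"az": 0}]}}

```text
time_s: 2.25
position: [0.4247, -0.0203, 0.2056]
tool_rot: [0.995, 0.096, 0.0, 0.0]
wrist_force: [0.2, 0.4, -0.1]
gripper_width: 0.0939
grip_force: 0.0
```

Call:
{"fn": "arm_command", "kwargs": {"motion": [{"claw": -0.5,"tx": -13,"ty": 42,"tz": 0,"ax": 0,"ay": 0,"az": 0},{"claw": -0.5,"tx": -17,"ty": 41,"tz": 0,"ax": 0,"ay": 0,"az": 0},{"claw": -0.5,"tx": -22,"ty": 38,"tz": 0,"ax": 0,"ay": 0,"az": 0},{"claw": -0.5,"tx": -25,"ty": 36,"tz": 0,"ax": 0,"ay": 0,"az": 0},{"claw": -0.5,"tx": -29,"ty": 34,"tz": 0,"ax": 0,"ay": 0,"az": 0}]}}

```text
time_s: 2.75
position: [0.3561, -0.2278, 0.2056]
tool_rot: [0.995, 0.096, 0.0, 0.0]
wrist_force: [1.3, -0.1, 0.4]
gripper_width: 0.0707
grip_force: 0.0
```

Call:
{"fn": "arm_command", "kwargs": {"motion": [{"claw": -0.5,"tx": 3,"ty": 13,"tz": 14,"ax": 0,"ay": 0,"az": 0},{"claw": -0.5,"tx": 2,"ty": 12,"tz": 13,"ax": 0,"ay": 0,"az": 0},{"claw": -0.5,"tx": 3,"ty": 13,"tz": 14,"ax": 0,"ay": 0,"az": 0},{"claw": -0.5,"tx": 2,"ty": 12,"tz": 13,"ax": 0,"ay": 0,"az": 0},{"claw": -0.5,"tx": 0,"ty": 0,"tz": 0,"ax": 0,"ay": 0,"az": 0}]}}

```text
time_s: 3.25
position: [0.3755, -0.2732, 0.1498]
tool_rot: [0.995, 0.095, -0.001, -0.001]
wrist_force: [0.7, 0.5, -0.1]
gripper_width: 0.0705
grip_force: 0.0
```

```bash
python3 - <<'E'
from h import *
s=capture("side");t=capture("top")
print(read_state())
cv2.imwrite("pics/a.png",np.vstack([cv2.resize(s["pixels"][100:260,180:480],(750,400)),])[:,:,::-1])
E
```

```text
{'time_s': 3.35, 'q': array([-8.72722486e-01, -1.44239632e-01,  2.06541947e+00,  6.09550183e-05,
        1.22122254e+00,  5.06420244e-01]), 'joint_vel': array([ 9.00731097e-03, -2.32742304e-02, -3.05308877e-03, -1.99794959e-05,
       -3.87848617e-03, -2.19325035e-04]), 'joint_efforts': array([-3.03094145e-01, -2.30573469e+01, -2.96508336e+01,  5.77870826e-02,
       -3.41857213e-02, -1.92611486e-03]), 'position': array([ 0.3761168 , -0.27307968,  0.15148274]), 'tool_rot': array([ 9.95413043e-01,  9.56697966e-02, -2.05759608e-04, -3.49851263e-04]), 'wrist_force': array([-0.21970969,  0.30044869, -0.44711099]), 'moment': array([-0.01128924,  0.08756353, -0.03214552]), 'grip_force': 0.0, 'gripper_width': 0.07044160039043437}
```

View pics/a.png

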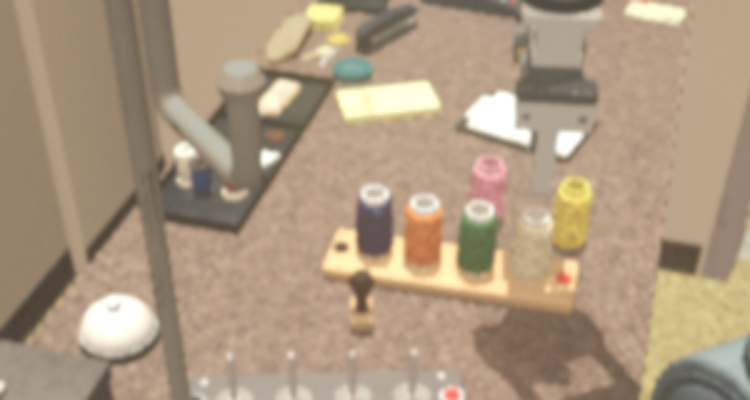

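The side view shows the gripper above the cream cone (about (535,215) in the crop), with the fingers straddling it and the pink and yellow cones clear.

Call:
{"fn": "arm_command", "kwargs": {"motion": [{"claw": -0.5,"tx": -5,"ty": 3,"tz": 16,"ax": 0,"ay": 0,"az": 0},{"claw": -0.5,"tx": 0,"ty": 0,"tz": 25,"ax": 0,"ay": 0,"az": 0},{"claw": -0.5,"tx": 0,"ty": 0,"tz": 25,"ax": 0,"ay": 0,"az": 0},{"claw": -0.5,"tx": 0,"ty": 0,"tz": 25,"ax": 0,"ay": 0,"az": 0},{"claw": -0.5,"tx": 0,"ty": 0,"tz": 15,"ax": 0,"ay": 0,"az": 0}]}}

```text
time_s: 3.85
position: [0.3717, -0.2763, 0.0447]
tool_rot: [0.995, 0.096, -0.0, -0.0]
wrist_force: [0.4, -0.2, 0.5]
gripper_width: 0.0706
grip_force: 0.0
```

Call:
{"fn": "arm_command", "kwargs": {"motion": [{"claw": 1,"tx": 0,"ty": 0,"tz": 0,"ax": 0,"ay": 0,"az": 0},{"claw": 1,"tx": 0,"ty": 0,"tz": 0,"ax": 0,"ay": 0,"az": 0},{"claw": 1,"tx": 0,"ty": 0,"tz": 0,"ax": 0,"ay": 0,"az": 0},{"claw": 1,"tx": 0,"ty": 0,"tz": 0,"ax": 0,"ay": 0,"az": 0},{"claw": 1,"tx": 0,"ty": 0,"tz": 0,"ax": 0,"ay": 0,"az": 0}]}}

```text
time_s: 4.35
position: [0.3725, -0.2779, 0.0466]
tool_rot: [0.995, 0.096, 0.001, 0.001]
wrist_force: [-1.1, 0.4, 3.0]
gripper_width: 0.0366
grip_force: 30.0
```

Call:
{"fn": "arm_command", "kwargs": {"motion": [{"claw": 1,"tx": 0,"ty": 0,"tz": -10,"ax": 0,"ay": 0,"az": 0},{"claw": 1,"tx": 0,"ty": 0,"tz": -25,"ax": 0,"ay": 0,"az": 0},{"claw": 1,"tx": 0,"ty": 0,"tz": -25,"ax": 0,"ay": 0,"az": 0},{"claw": 1,"tx": 0,"ty": 0,"tz": -25,"ax": 0,"ay": 0,"az": 0},{"claw": 1,"tx": 0,"ty": 0,"tz": -20,"ax": 0,"ay": 0,"az": 0}]}}

```text
time_s: 4.85
position: [0.3721, -0.2774, 0.1526]
tool_rot: [0.995, 0.096, 0.0, 0.001]
wrist_force: [0.2, 0.2, -1.7]
gripper_width: 0.0367
grip_force: 29.9
```

```bash
python3 - <<'E'
from h import *
s=capture("side");t=capture("top")
q=read_state(); print(q["position"],q["tool_rot"],q["gripper_width"],q["wrist_force"],q["moment"])
cv2.imwrite("pics/b.png",np.vstack([cv2.resize(s["pixels"][130:260,330:480],(450,390)),cv2.resize(t["pixels"][230:350,300:450],(450,360))])[:,:,::-1][:,:])
E
python3 -c "
import cv2;i=cv2.imread('pics/b.png');cv2.imwrite('pics/b.png',cv2.resize(i,(360,600)))"
```

```text
[ 0.37336128 -0.27889482  0.15397759] [0.99539742 0.09577339 0.00190709 0.00279073] 0.03657620693614855 [ 0.44424046 -0.49975764 -0.79506021] [-0.08514956  0.10388385 -0.01934505]
```

View pics/b.png

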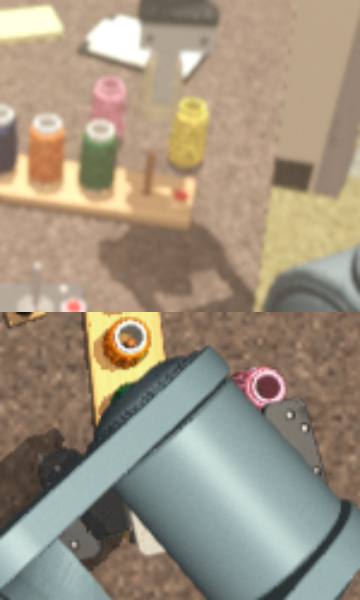

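The side view shows the cream cone off its dowel, hanging straight under the gripper at (160,85), and the other cones have not moved.

Call:
{"fn": "arm_command", "kwargs": {"motion": [{"claw": 1,"tx": 10,"ty": -17,"tz": 0,"ax": 0,"ay": 0,"az": 0},{"claw": 1,"tx": 17,"ty": -29,"tz": 0,"ax": 0,"ay": 0,"az": 0},{"claw": 1,"tx": 17,"ty": -29,"tz": 0,"ax": 0,"ay": 0,"az": 0},{"claw": 1,"tx": 17,"ty": -29,"tz": 0,"ax": 0,"ay": 0,"az": 0},{"claw": 1,"tx": 17,"ty": -29,"tz": 0,"ax": 0,"ay": 0,"az": 0}]}}

```text
time_s: 5.45
position: [0.4227, -0.1301, 0.1493]
tool_rot: [0.995, 0.096, -0.001, -0.001]
wrist_force: [0.5, 0.5, -2.0]
gripper_width: 0.0363
grip_force: 29.9
```

Call:
{"fn": "arm_command", "kwargs": {"motion": [{"claw": 1,"tx": 17,"ty": -29,"tz": 0,"ax": 0,"ay": 0,"az": 0},{"claw": 1,"tx": 12,"ty": -20,"tz": 0,"ax": 0,"ay": 0,"az": 0},{"claw": 1,"tx": 5,"ty": -9,"tz": 0,"ax": 0,"ay": 0,"az": 0},{"claw": 1,"tx": 0,"ty": 0,"tz": 0,"ax": 0,"ay": 0,"az": 0},{"claw": 1,"tx": 0,"ty": 0,"tz": 0,"ax": 0,"ay": 0,"az": 0}]}}

```text
time_s: 5.95
position: [0.4451, -0.0689, 0.15]
tool_rot: [0.995, 0.096, -0.0, -0.0]
wrist_force: [1.1, 0.5, -1.4]
gripper_width: 0.0366
grip_force: 29.9
```

```bash
python3 - <<'E'
from h import *
s=capture("side")
q=read_state(); print(q["position"],q["tool_rot"],q["gripper_width"],q["wrist_force"],q["moment"])
R,o=cam(s)
def pr(p):
    c=R@(np.array(p)-o); return (s["fx"]*c[0]/c[2]+s["cx"],s["fy"]*c[1]/c[2]+s["cy"])
print("foot expected",pr((.4459,-.0679,.124)),"tip",pr((.4459,-.0679,.075)))
cv2.imwrite("pics/c.png",cv2.resize(s["pixels"][150:300,260:420],(800,750))[:600,:,::-1])
E
```

```text
[ 0.44513513 -0.06915181  0.1501279 ] [ 9.95451420e-01  9.52699443e-02 -3.28707147e-04  2.31324827e-06] 0.03674708570432258 [ 0.26941867 -0.6635995  -0.59924453] [-0.05107469  0.15125449  0.01543489]
foot expected (np.float64(346.50732876033356), np.float64(223.3623997933735)) tip (np.float64(345.822025622336), np.float64(239.4714207192001))
```

View pics/c.png

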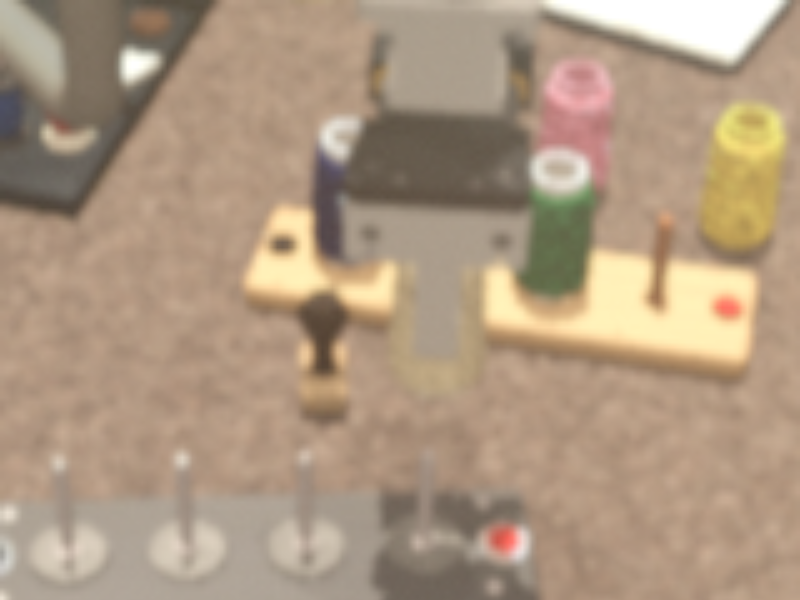

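The cone's foot is at (346,228) and the spindle tip at (346,241), as predicted, so I'm lowering it.

Call:
{"fn": "arm_command", "kwargs": {"motion": [{"claw": 1,"tx": 1,"ty": -1,"tz": 15,"ax": 0,"ay": 0,"az": 0},{"claw": 1,"tx": 0,"ty": 0,"tz": 25,"ax": 0,"ay": 0,"az": 0},{"claw": 1,"tx": 0,"ty": 0,"tz": 25,"ax": 0,"ay": 0,"az": 0},{"claw": 1,"tx": 0,"ty": 0,"tz": 22,"ax": 0,"ay": 0,"az": 0},{"claw": 1,"tx": 0,"ty": 0,"tz": 12,"ax": 0,"ay": 0,"az": 0}]}}

```text
time_s: 6.5
position: [0.4449, -0.0678, 0.0496]
tool_rot: [0.995, 0.095, -0.001, -0.001]
wrist_force: [-1.1, 0.5, -1.0]
gripper_width: 0.0365
grip_force: 29.9
```

Call:
{"fn": "arm_command", "kwargs": {"motion": [{"claw": 1,"tx": 0,"ty": 0,"tz": 4,"ax": 0,"ay": 0,"az": 0},{"claw": 1,"tx": 0,"ty": 0,"tz": 2,"ax": 0,"ay": 0,"az": 0},{"claw": 1,"tx": 0,"ty": 0,"tz": 2,"ax": 0,"ay": 0,"az": 0},{"claw": 1,"tx": 0,"ty": 0,"tz": 0,"ax": 0,"ay": 0,"az": 0},{"claw": 1,"tx": 0,"ty": 0,"tz": 0,"ax": 0,"ay": 0,"az": 0}]}}

```text
time_s: 7.0
position: [0.4468, -0.0674, 0.0441]
tool_rot: [0.995, 0.096, 0.001, 0.0]
wrist_force: [-0.3, 0.3, -1.6]
gripper_width: 0.0369
grip_force: 29.9
```

Call:
{"fn": "arm_command", "kwargs": {"motion": [{"claw": 1,"tx": 0,"ty": 0,"tz": 1,"ax": 0,"ay": 0,"az": 0},{"claw": 1,"tx": 0,"ty": 0,"tz": 0,"ax": 0,"ay": 0,"az": 0},{"claw": 1,"tx": 0,"ty": 0,"tz": 1,"ax": 0,"ay": 0,"az": 0},{"claw": 1,"tx": 0,"ty": 0,"tz": 0,"ax": 0,"ay": 0,"az": 0},{"claw": 1,"tx": 0,"ty": 0,"tz": 0,"ax": 0,"ay": 0,"az": 0}]}}

```text
time_s: 7.5
position: [0.4471, -0.0674, 0.0435]
tool_rot: [0.995, 0.096, 0.0, 0.0]
wrist_force: [-4.5, 2.0, 13.5]
gripper_width: 0.0368
grip_force: 30.3
```

Call:
{"fn": "arm_command", "kwargs": {"motion": [{"claw": -0.5,"tx": 0,"ty": 0,"tz": 0,"ax": 0,"ay": 0,"az": 0},{"claw": -0.5,"tx": 0,"ty": 0,"tz": 0,"ax": 0,"ay": 0,"az": 0},{"claw": -0.5,"tx": 0,"ty": 0,"tz": 0,"ax": 0,"ay": 0,"az": 0},{"claw": -0.5,"tx": 0,"ty": 0,"tz": -10,"ax": 0,"ay": 0,"az": 0},{"claw": -0.5,"tx": 0,"ty": 0,"tz": -25,"ax": 0,"ay": 0,"az": 0}]}}

```text
time_s: 8.0
position: [0.4444, -0.0665, 0.0753]
tool_rot: [0.995, 0.096, -0.002, -0.001]
wrist_force: [0.4, -0.5, -0.2]
gripper_width: 0.0698
grip_force: 0.0
```

Call:
{"fn": "arm_command", "kwargs": {"motion": [{"claw": -0.5,"tx": 0,"ty": 0,"tz": -25,"ax": 0,"ay": 0,"az": 0},{"claw": -0.5,"tx": 0,"ty": 0,"tz": -25,"ax": 0,"ay": 0,"az": 0},{"claw": -0.5,"tx": 0,"ty": 0,"tz": -24,"ax": 0,"ay": 0,"az": 0},{"claw": -0.5,"tx": -5,"ty": 18,"tz": 0,"ax": 0,"ay": 0,"az": 0},{"claw": -0.5,"tx": -10,"ty": 35,"tz": 0,"ax": 0,"ay": 0,"az": 0}]}}

```text
time_s: 8.5
position: [0.4424, -0.1218, 0.1522]
tool_rot: [0.995, 0.098, 0.001, 0.001]
wrist_force: [0.8, -0.4, 0.7]
gripper_width: 0.0704
grip_force: 0.0
```

Call:
{"fn": "arm_command", "kwargs": {"motion": [{"claw": -0.5,"tx": -10,"ty": 35,"tz": 0,"ax": 0,"ay": 0,"az": 0},{"claw": -0.5,"tx": -10,"ty": 35,"tz": 0,"ax": 0,"ay": 0,"az": 0},{"claw": -0.5,"tx": -10,"ty": 35,"tz": 0,"ax": 0,"ay": 0,"az": 0},{"claw": -0.5,"tx": -11,"ty": 35,"tz": 0,"ax": 0,"ay": 0,"az": 0},{"claw": -0.5,"tx": 0,"ty": 0,"tz": 0,"ax": 0,"ay": 0,"az": 0}]}}

```text
time_s: 9.0
position: [0.4278, -0.2709, 0.1515]
tool_rot: [0.996, 0.094, 0.0, 0.001]
wrist_force: [0.8, -0.9, 0.2]
gripper_width: 0.0703
grip_force: 0.0
```

```bash
python3 - <<'E'
from h import *
s=capture("side");t=capture("top")
P=np.array([read_state()["position"] for _ in range(1)]); q=read_state(); print(P,q["tool_rot"],q["wrist_force"])
cv2.imwrite("pics/d.png",np.vstack([cv2.resize(s["pixels"][150:290,240:440],(600,420)),cv2.resize(t["pixels"][170:300,180:380],(600,390))])[:600,:,::-1])
E
```

```text
[[ 0.42791645 -0.26761317  0.15073899]] [ 9.95472064e-01  9.50543816e-02  1.25419391e-05 -1.83185221e-04] [-0.06031686  0.74548605 -0.01271217]
```

View pics/d.png

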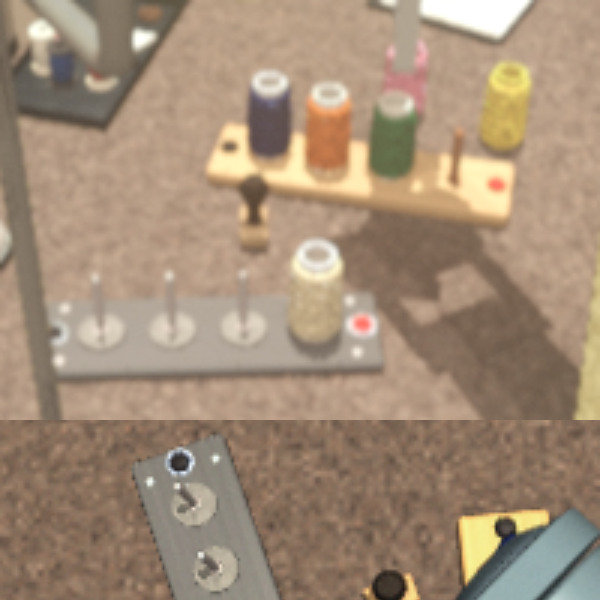

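Cream stands upright on its spindle at (316,290) in the crop, next to the red plug. Now green.

Call:
{"fn": "arm_command", "kwargs": {"motion": [{"claw": -0.5,"tx": 0,"ty": 0,"tz": 16,"ax": 0,"ay": 0,"az": 0},{"claw": -0.5,"tx": 0,"ty": 0,"tz": 25,"ax": 0,"ay": 0,"az": 0},{"claw": -0.5,"tx": 0,"ty": 0,"tz": 25,"ax": 0,"ay": 0,"az": 0},{"claw": -0.5,"tx": 0,"ty": 0,"tz": 25,"ax": 0,"ay": 0,"az": 0},{"claw": -0.5,"tx": 0,"ty": 0,"tz": 15,"ax": 0,"ay": 0,"az": 0}]}}

```text
time_s: 9.6
position: [0.4275, -0.2649, 0.0427]
tool_rot: [0.995, 0.097, -0.001, -0.001]
wrist_force: [0.1, -0.9, -0.2]
gripper_width: 0.0705
grip_force: 0.0
```

Call:
{"fn": "arm_command", "kwargs": {"motion": [{"claw": 1,"tx": 0,"ty": 0,"tz": 0,"ax": 0,"ay": 0,"az": 0},{"claw": 1,"tx": 0,"ty": 0,"tz": 0,"ax": 0,"ay": 0,"az": 0},{"claw": 1,"tx": 0,"ty": 0,"tz": 0,"ax": 0,"ay": 0,"az": 0},{"claw": 1,"tx": 0,"ty": 0,"tz": 0,"ax": 0,"ay": 0,"az": 0},{"claw": 1,"tx": 0,"ty": 0,"tz": 0,"ax": 0,"ay": 0,"az": 0}]}}

```text
time_s: 10.1
position: [0.4289, -0.2681, 0.0457]
tool_rot: [0.995, 0.096, 0.001, 0.001]
wrist_force: [0.5, -0.5, 4.1]
gripper_width: 0.0365
grip_force: 30.0
```

Call:
{"fn": "arm_command", "kwargs": {"motion": [{"claw": 1,"tx": 0,"ty": 0,"tz": -10,"ax": 0,"ay": 0,"az": 0},{"claw": 1,"tx": 0,"ty": 0,"tz": -25,"ax": 0,"ay": 0,"az": 0},{"claw": 1,"tx": 0,"ty": 0,"tz": -25,"ax": 0,"ay": 0,"az": 0},{"claw": 1,"tx": 0,"ty": 0,"tz": -25,"ax": 0,"ay": 0,"az": 0},{"claw": 1,"tx": 0,"ty": 0,"tz": -20,"ax": 0,"ay": 0,"az": 0}]}}

```text
time_s: 10.6
position: [0.4282, -0.2675, 0.1515]
tool_rot: [0.995, 0.096, 0.0, 0.0]
wrist_force: [-0.6, -0.3, -1.1]
gripper_width: 0.036
grip_force: 29.9
```

Call:
{"fn": "arm_command", "kwargs": {"motion": [{"claw": 1,"tx": 10,"ty": -18,"tz": 0,"ax": 0,"ay": 0,"az": 0},{"claw": 1,"tx": 17,"ty": -31,"tz": 0,"ax": 0,"ay": 0,"az": 0},{"claw": 1,"tx": 17,"ty": -31,"tz": 0,"ax": 0,"ay": 0,"az": 0},{"claw": 1,"tx": 17,"ty": -31,"tz": 0,"ax": 0,"ay": 0,"az": 0},{"claw": 1,"tx": 17,"ty": -31,"tz": 0,"ax": 0,"ay": 0,"az": 0}]}}

```text
time_s: 11.1
position: [0.4776, -0.1117, 0.15]
tool_rot: [0.995, 0.096, 0.0, 0.0]
wrist_force: [0.0, -0.4, -0.9]
gripper_width: 0.0367
grip_force: 29.9
```

Call:
{"fn": "arm_command", "kwargs": {"motion": [{"claw": 1,"tx": 17,"ty": -31,"tz": 0,"ax": 0,"ay": 0,"az": 0},{"claw": 1,"tx": 12,"ty": -20,"tz": 0,"ax": 0,"ay": 0,"az": 0},{"claw": 1,"tx": 5,"ty": -8,"tz": 0,"ax": 0,"ay": 0,"az": 0},{"claw": 1,"tx": 0,"ty": 0,"tz": 0,"ax": 0,"ay": 0,"az": 0},{"claw": 1,"tx": 0,"ty": 0,"tz": 0,"ax": 0,"ay": 0,"az": 0}]}}

```text
time_s: 11.6
position: [0.4995, -0.0494, 0.1496]
tool_rot: [0.995, 0.096, -0.0, 0.0]
wrist_force: [-0.5, 0.1, -1.9]
gripper_width: 0.0365
grip_force: 29.9
```

```bash
python3 - <<'E'
from h import *
s=capture("side")
q=read_state(); print(q["position"],q["tool_rot"],q["wrist_force"])
cv2.imwrite("pics/e.png",cv2.resize(s["pixels"][150:290,240:440],(600,420))[:600,:,::-1])
E
```

```text
[ 0.49951101 -0.04965221  0.14953861] [ 9.95459996e-01  9.51807174e-02 -9.42541732e-05  1.33976596e-04] [ 0.57075842  0.11949774 -1.44563454]
```

View pics/e.png

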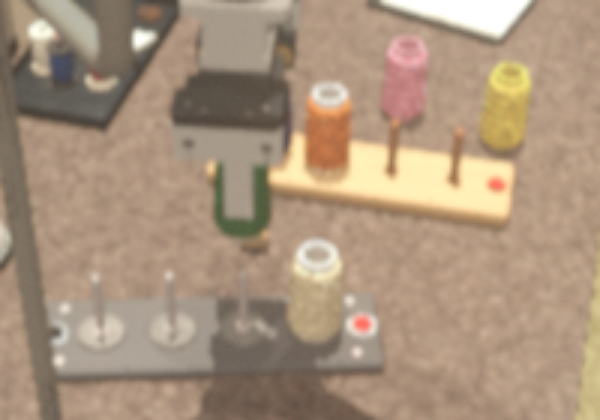

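Green hangs at (242,235), directly above the second spindle tip at (243,272).

Call:
{"fn": "arm_command", "kwargs": {"motion": [{"claw": 1,"tx": 0,"ty": 0,"tz": 15,"ax": 0,"ay": 0,"az": 0},{"claw": 1,"tx": 0,"ty": 0,"tz": 25,"ax": 0,"ay": 0,"az": 0},{"claw": 1,"tx": 0,"ty": 0,"tz": 25,"ax": 0,"ay": 0,"az": 0},{"claw": 1,"tx": 0,"ty": 0,"tz": 22,"ax": 0,"ay": 0,"az": 0},{"claw": 1,"tx": 0,"ty": 0,"tz": 12,"ax": 0,"ay": 0,"az": 0}]}}

```text
time_s: 12.15
position: [0.4983, -0.0494, 0.0486]
tool_rot: [0.995, 0.095, -0.001, -0.001]
wrist_force: [-0.6, -0.6, -1.0]
gripper_width: 0.0362
grip_force: 29.9
```

Call:
{"fn": "arm_command", "kwargs": {"motion": [{"claw": 1,"tx": 0,"ty": 0,"tz": 5,"ax": 0,"ay": 0,"az": 0},{"claw": 1,"tx": 0,"ty": 0,"tz": 2,"ax": 0,"ay": 0,"az": 0},{"claw": 1,"tx": 0,"ty": 0,"tz": 1,"ax": 0,"ay": 0,"az": 0},{"claw": 1,"tx": 0,"ty": 0,"tz": 1,"ax": 0,"ay": 0,"az": 0},{"claw": 1,"tx": 0,"ty": 0,"tz": 0,"ax": 0,"ay": 0,"az": 0}]}}

```text
time_s: 12.65
position: [0.5007, -0.0491, 0.0427]
tool_rot: [0.995, 0.096, 0.001, 0.001]
wrist_force: [-0.4, 0.5, 3.1]
gripper_width: 0.0365
grip_force: 30.0
```

Contact at 3 N. Next I'll release, rise, go over orange, descend and grip.

Call:
{"fn": "arm_command", "kwargs": {"motion": [{"claw": -0.5,"tx": 0,"ty": 0,"tz": 0,"ax": 0,"ay": 0,"az": 0},{"claw": -0.5,"tx": 0,"ty": 0,"tz": 0,"ax": 0,"ay": 0,"az": 0},{"claw": -0.5,"tx": 0,"ty": 0,"tz": 0,"ax": 0,"ay": 0,"az": 0},{"claw": -0.5,"tx": 0,"ty": 0,"tz": -10,"ax": 0,"ay": 0,"az": 0},{"claw": -0.5,"tx": 0,"ty": 0,"tz": -25,"ax": 0,"ay": 0,"az": 0}]}}

```text
time_s: 13.15
position: [0.4979, -0.0481, 0.0752]
tool_rot: [0.995, 0.096, -0.002, -0.001]
wrist_force: [-0.3, -0.5, -0.5]
gripper_width: 0.0699
grip_force: 0.0
```

Call:
{"fn": "arm_command", "kwargs": {"motion": [{"claw": -0.5,"tx": 0,"ty": 0,"tz": -25,"ax": 0,"ay": 0,"az": 0},{"claw": -0.5,"tx": 0,"ty": 0,"tz": -25,"ax": 0,"ay": 0,"az": 0},{"claw": -0.5,"tx": 0,"ty": 0,"tz": -23,"ax": 0,"ay": 0,"az": 0},{"claw": -0.5,"tx": -5,"ty": 19,"tz": 0,"ax": 0,"ay": 0,"az": 0},{"claw": -0.5,"tx": -10,"ty": 38,"tz": 0,"ax": 0,"ay": 0,"az": 0}]}}

```text
time_s: 13.65
position: [0.4967, -0.1069, 0.1514]
tool_rot: [0.995, 0.098, 0.001, 0.001]
wrist_force: [0.7, -0.6, -0.1]
gripper_width: 0.0701
grip_force: 0.0
```

Call:
{"fn": "arm_command", "kwargs": {"motion": [{"claw": -0.5,"tx": -10,"ty": 38,"tz": 0,"ax": 0,"ay": 0,"az": 0},{"claw": -0.5,"tx": -10,"ty": 38,"tz": 0,"ax": 0,"ay": 0,"az": 0},{"claw": -0.5,"tx": -10,"ty": 38,"tz": 0,"ax": 0,"ay": 0,"az": 0},{"claw": -0.5,"tx": -10,"ty": 38,"tz": 0,"ax": 0,"ay": 0,"az": 0},{"claw": -0.5,"tx": 0,"ty": 0,"tz": 0,"ax": 0,"ay": 0,"az": 0}]}}

```text
time_s: 14.15
position: [0.4854, -0.2683, 0.1505]
tool_rot: [0.996, 0.093, 0.0, 0.001]
wrist_force: [0.5, 0.3, 0.3]
gripper_width: 0.0704
grip_force: 0.0
```

```bash
python3 - <<'E'
from h import *
s=capture("side")
q=read_state(); print(q["position"],q["tool_rot"],q["wrist_force"])
cv2.imwrite("pics/f.png",cv2.resize(s["pixels"][150:290,240:440],(600,420))[:600,:,::-1])
E
```

```text
[ 0.48539908 -0.2661251   0.15010493] [9.95559850e-01 9.41301143e-02 2.83694753e-04 1.59840504e-04] [ 0.33277156  0.28773522 -0.27462608]
```

View pics/f.png

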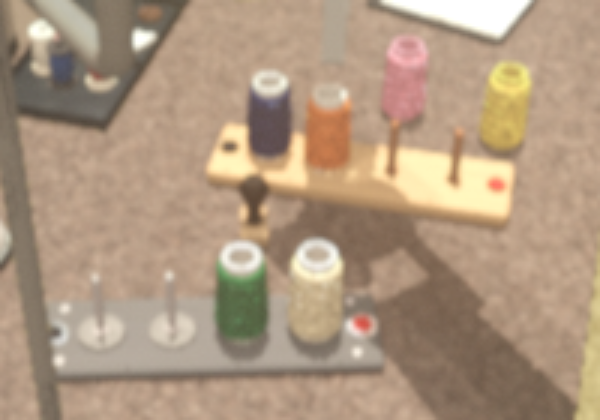

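Green stands on spindle 2 at (242,290) beside cream. Now orange.

Call:
{"fn": "arm_command", "kwargs": {"motion": [{"claw": -0.5,"tx": 0,"ty": 0,"tz": 16,"ax": 0,"ay": 0,"az": 0},{"claw": -0.5,"tx": 0,"ty": 0,"tz": 25,"ax": 0,"ay": 0,"az": 0},{"claw": -0.5,"tx": 0,"ty": 0,"tz": 25,"ax": 0,"ay": 0,"az": 0},{"claw": -0.5,"tx": 0,"ty": 0,"tz": 25,"ax": 0,"ay": 0,"az": 0},{"claw": -0.5,"tx": 0,"ty": 0,"tz": 15,"ax": 0,"ay": 0,"az": 0}]}}

```text
time_s: 14.7
position: [0.4849, -0.2622, 0.0418]
tool_rot: [0.995, 0.096, -0.001, -0.001]
wrist_force: [-1.1, -0.4, -0.4]
gripper_width: 0.0704
grip_force: 0.0
```

Call:
{"fn": "arm_command", "kwargs": {"motion": [{"claw": 1,"tx": 0,"ty": 0,"tz": 0,"ax": 0,"ay": 0,"az": 0},{"claw": 1,"tx": 0,"ty": 0,"tz": 0,"ax": 0,"ay": 0,"az": 0},{"claw": 1,"tx": 0,"ty": 0,"tz": 0,"ax": 0,"ay": 0,"az": 0},{"claw": 1,"tx": 0,"ty": 0,"tz": 0,"ax": 0,"ay": 0,"az": 0},{"claw": 1,"tx": 0,"ty": 0,"tz": 0,"ax": 0,"ay": 0,"az": 0}]}}

```text
time_s: 15.2
position: [0.4863, -0.265, 0.0447]
tool_rot: [0.995, 0.096, 0.001, 0.001]
wrist_force: [-0.2, -0.6, 3.0]
gripper_width: 0.0367
grip_force: 30.0
```

Call:
{"fn": "arm_command", "kwargs": {"motion": [{"claw": 1,"tx": 0,"ty": 0,"tz": -10,"ax": 0,"ay": 0,"az": 0},{"claw": 1,"tx": 0,"ty": 0,"tz": -25,"ax": 0,"ay": 0,"az": 0},{"claw": 1,"tx": 0,"ty": 0,"tz": -25,"ax": 0,"ay": 0,"az": 0},{"claw": 1,"tx": 0,"ty": 0,"tz": -25,"ax": 0,"ay": 0,"az": 0},{"claw": 1,"tx": 0,"ty": 0,"tz": -20,"ax": 0,"ay": 0,"az": 0}]}}

```text
time_s: 15.7
position: [0.4858, -0.2645, 0.1506]
tool_rot: [0.995, 0.096, 0.001, 0.001]
wrist_force: [0.4, -0.5, -0.7]
gripper_width: 0.0366
grip_force: 29.9
```

Call:
{"fn": "arm_command", "kwargs": {"motion": [{"claw": 1,"tx": 10,"ty": -18,"tz": 0,"ax": 0,"ay": 0,"az": 0},{"claw": 1,"tx": 17,"ty": -34,"tz": 0,"ax": 0,"ay": 0,"az": 0},{"claw": 1,"tx": 17,"ty": -34,"tz": 0,"ax": 0,"ay": 0,"az": 0},{"claw": 1,"tx": 17,"ty": -34,"tz": 0,"ax": 0,"ay": 0,"az": 0},{"claw": 1,"tx": 17,"ty": -34,"tz": 0,"ax": 0,"ay": 0,"az": 0}]}}

```text
time_s: 16.2
position: [0.5329, -0.0969, 0.1491]
tool_rot: [0.995, 0.096, 0.0, 0.0]
wrist_force: [0.5, 0.1, -1.2]
gripper_width: 0.0365
grip_force: 29.9
```

Call:
{"fn": "arm_command", "kwargs": {"motion": [{"claw": 1,"tx": 17,"ty": -34,"tz": 0,"ax": 0,"ay": 0,"az": 0},{"claw": 1,"tx": 11,"ty": -20,"tz": 0,"ax": 0,"ay": 0,"az": 0},{"claw": 1,"tx": 5,"ty": -9,"tz": 0,"ax": 0,"ay": 0,"az": 0},{"claw": 1,"tx": 0,"ty": 0,"tz": 0,"ax": 0,"ay": 0,"az": 0},{"claw": 1,"tx": 0,"ty": 0,"tz": 0,"ax": 0,"ay": 0,"az": 0}]}}

```text
time_s: 16.7
position: [0.553, -0.031, 0.1486]
tool_rot: [0.995, 0.096, -0.0, 0.0]
wrist_force: [0.4, -0.1, -0.4]
gripper_width: 0.0369
grip_force: 29.9
```

```bash
python3 - <<'E'
from h import *
s=capture("side")
q=read_state(); print(q["position"],q["tool_rot"],q["wrist_force"])
cv2.imwrite("pics/g.png",cv2.resize(s["pixels"][150:290,240:440],(600,420))[:600,:,::-1])
E
```

```text
[ 0.55297437 -0.03123107  0.14853504] [ 9.95462757e-01  9.51518214e-02 -9.53495191e-05  1.46045933e-04] [-0.27689186 -0.72432114 -0.7436128 ]
```

View pics/g.png

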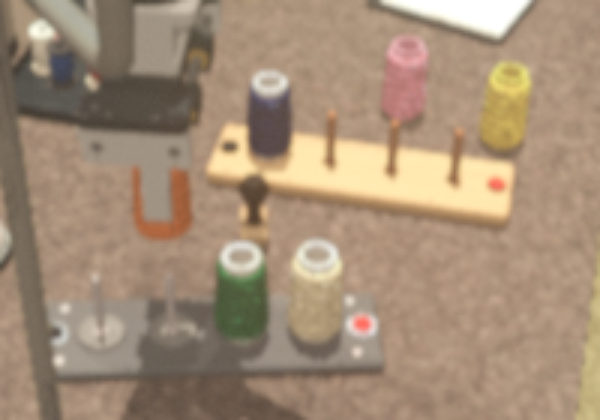

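Orange hangs about 3 mm too far from the red end: its foot is at x≈162, while the spindle line extends to about 167. I'll correct by −3 mm in tx and lower.

Call:
{"fn": "arm_command", "kwargs": {"motion": [{"claw": 1,"tx": -3,"ty": 0,"tz": 10,"ax": 0,"ay": 0,"az": 0},{"claw": 1,"tx": 0,"ty": 0,"tz": 25,"ax": 0,"ay": 0,"az": 0},{"claw": 1,"tx": 0,"ty": 0,"tz": 25,"ax": 0,"ay": 0,"az": 0},{"claw": 1,"tx": 0,"ty": 0,"tz": 25,"ax": 0,"ay": 0,"az": 0},{"claw": 1,"tx": 0,"ty": 0,"tz": 14,"ax": 0,"ay": 0,"az": 0}]}}

```text
time_s: 17.25
position: [0.5481, -0.0312, 0.0466]
tool_rot: [0.995, 0.095, -0.002, -0.001]
wrist_force: [-0.4, 0.8, -1.6]
gripper_width: 0.0366
grip_force: 29.9
```

Call:
{"fn": "arm_command", "kwargs": {"motion": [{"claw": 1,"tx": 0,"ty": 0,"tz": 5,"ax": 0,"ay": 0,"az": 0},{"claw": 1,"tx": 0,"ty": 0,"tz": 2,"ax": 0,"ay": 0,"az": 0},{"claw": 1,"tx": 0,"ty": 0,"tz": 1,"ax": 0,"ay": 0,"az": 0},{"claw": 1,"tx": 0,"ty": 0,"tz": 1,"ax": 0,"ay": 0,"az": 0},{"claw": 1,"tx": 0,"ty": 0,"tz": 0,"ax": 0,"ay": 0,"az": 0}]}}

```text
time_s: 17.75
position: [0.5512, -0.031, 0.0417]
tool_rot: [0.995, 0.096, 0.001, 0.0]
wrist_force: [-0.5, -0.3, 2.1]
gripper_width: 0.0365
grip_force: 30.0
```

Call:
{"fn": "arm_command", "kwargs": {"motion": [{"claw": -0.5,"tx": 0,"ty": 0,"tz": 0,"ax": 0,"ay": 0,"az": 0},{"claw": -0.5,"tx": 0,"ty": 0,"tz": 0,"ax": 0,"ay": 0,"az": 0},{"claw": -0.5,"tx": 0,"ty": 0,"tz": 0,"ax": 0,"ay": 0,"az": 0},{"claw": -0.5,"tx": 0,"ty": 0,"tz": -10,"ax": 0,"ay": 0,"az": 0},{"claw": -0.5,"tx": 0,"ty": 0,"tz": -25,"ax": 0,"ay": 0,"az": 0}]}}

```text
time_s: 18.25
position: [0.5483, -0.0303, 0.0741]
tool_rot: [0.995, 0.096, -0.002, -0.001]
wrist_force: [0.2, 0.7, 0.1]
gripper_width: 0.07
grip_force: 0.0
```

Call:
{"fn": "arm_command", "kwargs": {"motion": [{"claw": -0.5,"tx": 0,"ty": 0,"tz": -25,"ax": 0,"ay": 0,"az": 0},{"claw": -0.5,"tx": 0,"ty": 0,"tz": -25,"ax": 0,"ay": 0,"az": 0},{"claw": -0.5,"tx": 0,"ty": 0,"tz": -25,"ax": 0,"ay": 0,"az": 0},{"claw": -0.5,"tx": -4,"ty": 20,"tz": 0,"ax": 0,"ay": 0,"az": 0},{"claw": -0.5,"tx": -10,"ty": 42,"tz": 0,"ax": 0,"ay": 0,"az": 0}]}}

```text
time_s: 18.75
position: [0.5492, -0.0933, 0.1526]
tool_rot: [0.995, 0.098, 0.002, 0.0]
wrist_force: [0.6, 0.6, -1.1]
gripper_width: 0.0705
grip_force: 0.0
```

Call:
{"fn": "arm_command", "kwargs": {"motion": [{"claw": -0.5,"tx": -10,"ty": 42,"tz": 0,"ax": 0,"ay": 0,"az": 0},{"claw": -0.5,"tx": -10,"ty": 42,"tz": 0,"ax": 0,"ay": 0,"az": 0},{"claw": -0.5,"tx": -10,"ty": 42,"tz": 0,"ax": 0,"ay": 0,"az": 0},{"claw": -0.5,"tx": -10,"ty": 42,"tz": 0,"ax": 0,"ay": 0,"az": 0},{"claw": -0.5,"tx": 0,"ty": 0,"tz": 0,"ax": 0,"ay": 0,"az": 0}]}}

```text
time_s: 19.25
position: [0.5408, -0.2715, 0.1515]
tool_rot: [0.996, 0.093, 0.001, 0.001]
wrist_force: [-0.4, 0.4, -0.7]
gripper_width: 0.0708
grip_force: 0.0
```

```bash
python3 - <<'E'
from h import *
s=capture("side")
q=read_state(); print(q["position"],q["tool_rot"],q["wrist_force"])
cv2.imwrite("pics/i.png",cv2.resize(s["pixels"][150:290,240:440],(600,420))[:600,:,::-1])
E
```

```text
[ 0.5408474  -0.2690255   0.15115242] [9.95574903e-01 9.39704844e-02 3.19605928e-04 2.41983322e-04] [-0.2837848   0.20623348  0.0928155 ]
```

View pics/i.png

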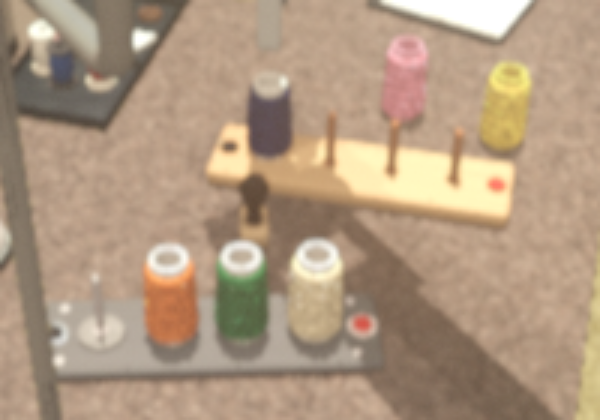

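Orange stands on spindle 3 at (170,293). Now navy.

Call:
{"fn": "arm_command", "kwargs": {"motion": [{"claw": -0.5,"tx": 0,"ty": 0,"tz": 16,"ax": 0,"ay": 0,"az": 0},{"claw": -0.5,"tx": 0,"ty": 0,"tz": 25,"ax": 0,"ay": 0,"az": 0},{"claw": -0.5,"tx": 0,"ty": 0,"tz": 25,"ax": 0,"ay": 0,"az": 0},{"claw": -0.5,"tx": 0,"ty": 0,"tz": 25,"ax": 0,"ay": 0,"az": 0},{"claw": -0.5,"tx": 0,"ty": 0,"tz": 15,"ax": 0,"ay": 0,"az": 0}]}}

```text
time_s: 19.8
position: [0.5397, -0.2639, 0.0413]
tool_rot: [0.995, 0.097, -0.002, -0.002]
wrist_force: [-1.1, 0.3, -0.1]
gripper_width: 0.0707
grip_force: 0.0
```

Call:
{"fn": "arm_command", "kwargs": {"motion": [{"claw": 1,"tx": 0,"ty": 0,"tz": 0,"ax": 0,"ay": 0,"az": 0},{"claw": 1,"tx": 0,"ty": 0,"tz": 0,"ax": 0,"ay": 0,"az": 0},{"claw": 1,"tx": 0,"ty": 0,"tz": 0,"ax": 0,"ay": 0,"az": 0},{"claw": 1,"tx": 0,"ty": 0,"tz": 0,"ax": 0,"ay": 0,"az": 0},{"claw": 1,"tx": 0,"ty": 0,"tz": 0,"ax": 0,"ay": 0,"az": 0}]}}

```text
time_s: 20.3
position: [0.5418, -0.2674, 0.0457]
tool_rot: [0.995, 0.096, 0.001, 0.001]
wrist_force: [0.1, 0.2, 2.2]
gripper_width: 0.0363
grip_force: 30.0
```

Call:
{"fn": "arm_command", "kwargs": {"motion": [{"claw": 1,"tx": 0,"ty": 0,"tz": -10,"ax": 0,"ay": 0,"az": 0},{"claw": 1,"tx": 0,"ty": 0,"tz": -25,"ax": 0,"ay": 0,"az": 0},{"claw": 1,"tx": 0,"ty": 0,"tz": -25,"ax": 0,"ay": 0,"az": 0},{"claw": 1,"tx": 0,"ty": 0,"tz": -25,"ax": 0,"ay": 0,"az": 0},{"claw": 1,"tx": 0,"ty": 0,"tz": -20,"ax": 0,"ay": 0,"az": 0}]}}

```text
time_s: 20.8
position: [0.5414, -0.2671, 0.1518]
tool_rot: [0.995, 0.096, 0.001, 0.001]
wrist_force: [-0.0, 0.1, -1.1]
gripper_width: 0.0366
grip_force: 29.9
```

Call:
{"fn": "arm_command", "kwargs": {"motion": [{"claw": 1,"tx": 10,"ty": -20,"tz": 0,"ax": 0,"ay": 0,"az": 0},{"claw": 1,"tx": 17,"ty": -38,"tz": 0,"ax": 0,"ay": 0,"az": 0},{"claw": 1,"tx": 17,"ty": -38,"tz": 0,"ax": 0,"ay": 0,"az": 0},{"claw": 1,"tx": 17,"ty": -38,"tz": 0,"ax": 0,"ay": 0,"az": 0},{"claw": 1,"tx": 17,"ty": -38,"tz": 0,"ax": 0,"ay": 0,"az": 0}]}}

```text
time_s: 21.3
position: [0.5849, -0.0816, 0.1502]
tool_rot: [0.995, 0.096, 0.0, 0.0]
wrist_force: [0.6, 0.3, -2.2]
gripper_width: 0.0364
grip_force: 29.9
```

Call:
{"fn": "arm_command", "kwargs": {"motion": [{"claw": 1,"tx": 17,"ty": -38,"tz": 0,"ax": 0,"ay": 0,"az": 0},{"claw": 1,"tx": 10,"ty": -19,"tz": 0,"ax": 0,"ay": 0,"az": 0},{"claw": 1,"tx": 5,"ty": -9,"tz": 0,"ax": 0,"ay": 0,"az": 0},{"claw": 1,"tx": 0,"ty": 0,"tz": 0,"ax": 0,"ay": 0,"az": 0},{"claw": 1,"tx": 0,"ty": 0,"tz": 0,"ax": 0,"ay": 0,"az": 0}]}}

```text
time_s: 21.8
position: [0.6035, -0.0131, 0.1496]
tool_rot: [0.995, 0.095, -0.0, 0.0]
wrist_force: [0.7, -0.2, -0.6]
gripper_width: 0.0365
grip_force: 29.9
```

```bash
python3 - <<'E'
from h import *
s=capture("side")
q=read_state(); print(q["position"],q["tool_rot"],q["wrist_force"])
cv2.imwrite("pics/j.png",cv2.resize(s["pixels"][150:290,230:430],(600,420))[:600,:,::-1])
E
```

```text
[ 0.60352304 -0.01338105  0.14955747] [ 9.95467291e-01  9.51043887e-02 -8.40214009e-05  1.43954820e-04] [-0.05511883 -0.12001199 -0.88524034]
```

View pics/j.png

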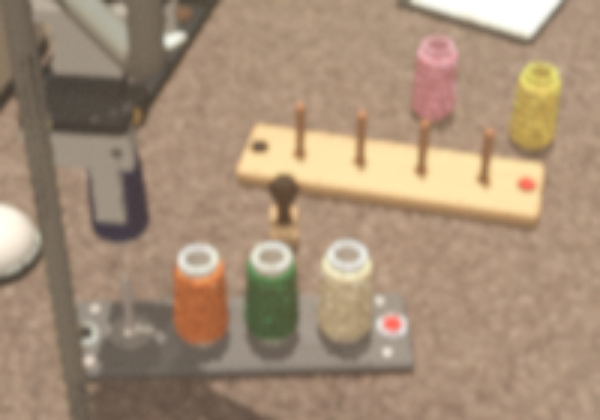

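Navy's foot is at (121,238) and the spindle line is at about 125, so I'll nudge −2 mm and lower.

Call:
{"fn": "arm_command", "kwargs": {"motion": [{"claw": 1,"tx": -2,"ty": 0,"tz": 11,"ax": 0,"ay": 0,"az": 0},{"claw": 1,"tx": 0,"ty": 0,"tz": 25,"ax": 0,"ay": 0,"az": 0},{"claw": 1,"tx": 0,"ty": 0,"tz": 25,"ax": 0,"ay": 0,"az": 0},{"claw": 1,"tx": 0,"ty": 0,"tz": 25,"ax": 0,"ay": 0,"az": 0},{"claw": 1,"tx": 0,"ty": 0,"tz": 14,"ax": 0,"ay": 0,"az": 0}]}}

```text
time_s: 22.35
position: [0.5996, -0.0132, 0.0463]
tool_rot: [0.995, 0.095, -0.002, -0.001]
wrist_force: [-1.3, 0.1, -1.1]
gripper_width: 0.0364
grip_force: 29.9
```

Call:
{"fn": "arm_command", "kwargs": {"motion": [{"claw": 1,"tx": 0,"ty": 0,"tz": 5,"ax": 0,"ay": 0,"az": 0},{"claw": 1,"tx": 0,"ty": 0,"tz": 1,"ax": 0,"ay": 0,"az": 0},{"claw": 1,"tx": 0,"ty": 0,"tz": 1,"ax": 0,"ay": 0,"az": 0},{"claw": 1,"tx": 0,"ty": 0,"tz": 1,"ax": 0,"ay": 0,"az": 0},{"claw": 1,"tx": 0,"ty": 0,"tz": 0,"ax": 0,"ay": 0,"az": 0}]}}

```text
time_s: 22.85
position: [0.6026, -0.0129, 0.0427]
tool_rot: [0.995, 0.096, 0.001, 0.0]
wrist_force: [-1.0, -0.8, 3.2]
gripper_width: 0.0366
grip_force: 30.0
```

Contact. I'll release, rise and back off toward the rack side so the view is clear.

Call:
{"fn": "arm_command", "kwargs": {"motion": [{"claw": -0.5,"tx": 0,"ty": 0,"tz": 0,"ax": 0,"ay": 0,"az": 0},{"claw": -0.5,"tx": 0,"ty": 0,"tz": 0,"ax": 0,"ay": 0,"az": 0},{"claw": -0.5,"tx": 0,"ty": 0,"tz": 0,"ax": 0,"ay": 0,"az": 0},{"claw": -0.5,"tx": 0,"ty": 0,"tz": -10,"ax": 0,"ay": 0,"az": 0},{"claw": -0.5,"tx": 0,"ty": 0,"tz": -25,"ax": 0,"ay": 0,"az": 0}]}}

```text
time_s: 23.35
position: [0.5997, -0.0122, 0.0748]
tool_rot: [0.995, 0.096, -0.003, -0.001]
wrist_force: [-0.0, 0.7, 0.4]
gripper_width: 0.0699
grip_force: 0.0
```

Call:
{"fn": "arm_command", "kwargs": {"motion": [{"claw": -0.5,"tx": 0,"ty": 0,"tz": -25,"ax": 0,"ay": 0,"az": 0},{"claw": -0.5,"tx": 0,"ty": 0,"tz": -25,"ax": 0,"ay": 0,"az": 0},{"claw": -0.5,"tx": 0,"ty": 0,"tz": -25,"ax": 0,"ay": 0,"az": 0},{"claw": -0.5,"tx": -10,"ty": 20,"tz": -15,"ax": 0,"ay": 0,"az": 0},{"claw": -0.5,"tx": -20,"ty": 40,"tz": 0,"ax": 0,"ay": 0,"az": 0}]}}

```text
time_s: 23.85
position: [0.5858, -0.0766, 0.1706]
tool_rot: [0.995, 0.098, 0.003, 0.001]
wrist_force: [0.3, -0.1, -0.6]
gripper_width: 0.0706
grip_force: 0.0
```

Call:
{"fn": "arm_command", "kwargs": {"motion": [{"claw": -0.5,"tx": -20,"ty": 40,"tz": 0,"ax": 0,"ay": 0,"az": 0},{"claw": -0.5,"tx": -20,"ty": 40,"tz": 0,"ax": 0,"ay": 0,"az": 0},{"claw": -0.5,"tx": -20,"ty": 40,"tz": 0,"ax": 0,"ay": 0,"az": 0},{"claw": -0.5,"tx": -20,"ty": 40,"tz": 0,"ax": 0,"ay": 0,"az": 0},{"claw": -0.5,"tx": 0,"ty": 0,"tz": 0,"ax": 0,"ay": 0,"az": 0}]}}

```text
time_s: 24.35
position: [0.5345, -0.254, 0.1674]
tool_rot: [0.996, 0.093, 0.0, 0.001]
wrist_force: [1.3, 0.3, 0.2]
gripper_width: 0.0704
grip_force: 0.0
```

```bash
python3 - <<'E'
from h import *
s=capture("side");t=capture("top")
q=read_state(); print(q["position"],q["wrist_force"])
cv2.imwrite("pics/k.png",np.hstack([s["pixels"][100:320,180:460],t["pixels"][100:320,200:440]])[:,:,::-1])
E
```

```text
[ 0.53552102 -0.25014155  0.16695656] [ 0.28036314  1.08309845 -0.3742493 ]
```

View pics/k.png

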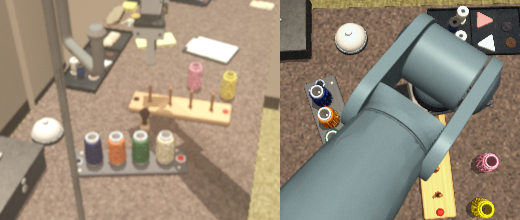

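All four cones stand upright on the spindles, at x ≈ 93, 117, 140 and 164 in the side half of the picture. Counting from the red plug they are cream, green, orange and navy. The bell and the stamp have not moved, and the gripper is clear of everything.

```bash
python3 -c "
from workcell import *
print(job_done())"
```

```text
the job is handed in; nothing more can be done
None
```

The job is handed in: all four cones stand on the stand's spindles in threading order from the red plug (cream, green, orange, navy), finished at about 24 s, with the bell and stamp still in place.

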